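# Spread the snap ring onto the axle and hold it open at the groove

## Robot

A 6-joint arm with a two-finger parallel gripper is mounted at the origin on a cart in front of the work surface, level with it; the furniture and walls round the work are solid. World frame = base frame: x ahead of the robot, y to its left, z up, the work surface at z = 0. Lengths are in m, angles in rad, forces in N, time in s.
With the tool pointing down it reaches from about 0.25 to 0.725 m from the base axis. Payload 4 kg.
Tool frame: the origin (TCP) lies at the very end of the fingers, on their centre line; the grasp point (between the pads) lies 19 mm behind it; z points along the fingers, y is the line along which they close (so a half turn about z gives the same grasp; the last joint's range is limited). The gripper opens to 85 mm and grips with 20 to 120 N. Pads are 22 mm wide; open, the fingers measure 114 mm over their backs; the gripper's body (76 mm by 85 mm) begins 54 mm behind the grasp point. The pads swing forward as they close: fully open they stand 13 mm farther back than shut.
Start: joints at [1.17, 0.241, 0.005, 1.335, 0, 1.571], TCP at [0.195, 0.46, 0.231] pointing down, gripper open.
Joint ranges: [-2.72, 2.72], [-1.05, 1.87], [-1.09, 1.28], [-1.99, 2.15], [-1.42, 1.44], [-3.14, 3.14]. Speed limits (rad/s): [2.79, 2.79, 3.14, 3.14, 3.14, 3.14].

## Interface

Orientations are given as a unit quaternion [x, y, z, w].
In Python, from workcell import bot, vision, workorder, boxes_of gives the robot as it stands.
- The arm moves only by the tool send_rows, never from a script. Its argument "motion" is text: rows parted by semicolons, each of 5 numbers parted by spaces: the closure, from -1 (fully open) to 1 (shut), so that 0 is half open, then the shift along the tool's x, y, z in cm, then the turn about the tool's z in rad. In form: claw x y z twist; .... A call has 1 to 5 rows; each row is the pose to reach, as a shift and turn from the pose commanded when the call began, along the tool's axes at that moment; what a row does not reach only later rows make up. A row lasts 1/10 s, in which the tool goes at most 50 mm and 8.59 degrees, less where a joint would pass 70% of its speed; a pose out of reach is approached as far as the arm can. A call with a gripper value outside its range is refused whole. The fingers move at their own pace and stop on an object; the grip force is fixed at half the most. Time passes only in rows, so rows that repeat a pose let the fingers close. It gives the time, the measured TCP pose, the force, the opening and the grip force at its end, in the units of the state.
- bot.get_obs(): the state, without advancing time (a new reading comes with each control period).
- vision.camera(name): name is "side" or "top"; returns the picture (480x640x3 uint8, red, green, blue); there is no depth.
- vision.camera_model(name): a dict with "fov_y" (degrees; the focal length in pixels is half the picture's height over the tangent of half this angle, whatever the lens; pixels are square), "cx", "cy" (the principal point, pixels), "world_from_camera" (4x4, takes a point from camera to world coordinates). Camera axes: x right, y down, z forward; pixel columns grow to the right and rows downward; lengths in m; the calibration is good to about 2 mm. A picture is of the moment at which its call begins. camera_model takes no time and is no camera call.
- workorder.job_done(): hands the job in; it is judged then, once.
Trained networks look in the newest picture that a camera, given by its name, has taken for a name from the list of things; names that differ only in an ending like _2 or _b are one class to them, and where a whole thing is asked for, a point or a joint stands for the part that bears it (a point fixed in the world has none). Each returns a list of dicts, best first, with "conf" (0 to 1); they miss things now and then, are a little off and sometimes report something else, mostly with a low value. They report only what shows in the picture. A call takes as long as a camera call. They do not tell look-alikes from the thing itself.
- boxes_of(camera, target): "rect" ([centre column, centre row, width, height] in pixels, round what is visible of it).
The state is a dict: "clock": time; "joint_pos": joint angles; "joint_vel": joint speeds; "tau": joint torques, N m; "eef_pos": TCP position; "tool_rot": TCP orientation; "ft_force": force on the tool from outside, world axes, zero at the start; "ft_torque": the same for the moment, N m; "grip_width": finger opening in m; "grasp_force": force on a finger pad.
Only numpy, scipy, OpenCV 4.12 (cv2) and the standard library are available. Lean on these libraries where they do the work, as an engineer would, in place of code of your own. Each camera call takes 0.05 s, during which the arm holds its last target. There are 200 camera calls.

## Task

First swing the jig's hold-down strap fully down so that it clamps the loaded wheel. Then take the ring pliers out of their stand by the handles, squeeze them so that the snap ring on their tips is spread fully open, and lower the open ring over the end of the axle stub to its groove, without forcing it. Finish while holding it there: pliers upright and still squeezed, the spread ring level with the middle of the groove and centred round it, touching neither the axle nor the wheel; leave the tape roll, the side cutters and the battery alone.

Things in the scene. Friction and masses are not known exactly. Their poses are not given: they have to be found in the camera images.
- axle_jig: Fixed aluminium plate 105 x 105 x 10 mm on the bench; origin at the centre of its underside, z up along the axle. On it lies a grey plastic wheel (54 mm dia, rim top 34 mm above the bench, hub 32 mm dia up to 46 mm), and a steel axle stub stands up from the hub. A steel hold-down strap is hinged beside the wheel on the jig's +y side; its black end points to the jig's -x.
- axle_end (a point): Centre of the axle stub's upper end, 68 mm above the bench. Downward from here: a head tapering from 18 to 25 mm dia over 5 mm, then 25 mm dia for 6 mm, then the groove, 18 mm dia and 11 mm high, down to the hub's top face.
- groove (a point): Centre of the axle groove, on the axle's axis, 51.5 mm above the bench and 16.5 mm below the axle's end. Axes as the jig's.
- strap (a joint): Hinge of the strap: 0 = fully down on the wheel rim (level, end stop), negative = raised (-0.7 is 0.7 rad up). A little friction keeps it where it is left; 2 to 3 N at its grip moves it; it can be pushed down from above with closed fingers.
- strap_hinge (a point): Point on the strap's hinge axis (parallel to the jig's y), 38 mm above the bench, at jig x = +28, y = +24 mm. From here the strap runs 100 mm towards the jig's -x, 11 mm wide, upper face 3 mm above the hinge line when level; the black grip (69 to 103 mm from the hinge) is 15 mm wide, its upper face 5 mm above the hinge line.
- strap_pad (a point): Point on the strap's upper face, 70 mm from the hinge along the strap, at the near end of the black grip; moves with the strap.
- stand: Fixed stand for the pliers: plate 70 x 110 x 8 mm, origin at the centre of its underside; two aluminium posts (26 x 16 mm, tops 73 mm above the bench) at y = +36 and -36 mm carry the pliers' cross bar; end lips 9 mm higher outside them. The pliers lift straight up out of it.
- ring_pliers: Steel circlip pliers, about 0.17 kg, standing upright in the stand, handles up, tips down; origin at the pivot, 77 mm above the bench when in the stand; z up, y across the handles, yaw as the stand's. A steel cross bar 16 x 80 x 8 mm lies along y at the pivot. The snap ring hangs level on the tips, 60 mm below the pivot, and cannot fall off.
- pliers_grip (a point): Half-way between the black handles, 52 mm above the pivot: grip here, fingers closing along the pliers' y. Handle grips are 18 mm wide (x), from 24 to 74 mm above the pivot; over the outside 56 mm relaxed (sloping outward upward by 0.175 rad), 38 mm with vertical parallel outsides when squeezed to the stop. Full squeeze takes about 10 N a finger.
- ring_eye (a point): Centre of the ring's opening when spread: 60 mm below the pivot, 112 mm below pliers_grip, 1.2 mm towards the pliers' -x. Round-wire steel ring, 3.5 mm thick; 22 mm inside when relaxed (too small for the axle's head), clears a 31 mm circle fully spread. Spread ring and jaws reach 24 mm to either side; the jaws leave 33 mm free between them up to 24 mm above the ring.
- handle (a joint): Squeeze of the pliers, rad per handle: 0 = relaxed, ring closed; 0.175 = handles at their stop, ring fully spread. Springs open by itself when released. A hard grip (50 N) strains it to about 0.19, which does no harm.
- tape_1: Bystander: roll of black tape 62 x 59 x 19 mm lying flat; origin under its centre.
- side_cutters: Bystander: side cutters 51 x 132 x 10 mm lying flat; origin under the centre.
- battery_1: Bystander: small battery 15 x 50 x 15 mm lying; origin under its centre.
Mind the look-alikes: they are no part of the job. Leave any blue or orange look-alike of the ring_pliers alone.

How it is judged:
By the outcome, as a careful person would: the job done as asked, in the order asked, and still so for the second after the job is handed in, while the arm keeps its last pose, push and grip.
It also fails if it takes over 45 s, if anything falls off the work surface, if the arm or the gripper's body presses on something with over 40 N, if the wrist force passes 120 N, or if a joint passes its speed limit or range.

## Working session

There is one attempt and no reset: what is moved stays moved. The work goes in short steps, Python scripts to look and compute and a tool call to move; the robot and the scene stay as the last step left them, time stands still between calls to the robot, and variables do not carry over. Pictures are saved under pics/ and viewed, at most 10 in all, crops included, and the job is handed in when it is done.

Besides the shell and the picture viewer there is one more tool, called after "Request:" in YAML: its name, and indented under it one key for each argument. send_rows: Moves the arm, as the interface text tells. Its arguments: {"type":"object","properties":{"motion":{"type":"string"}},"required":["motion"]}

```bash
mkdir -p pics; ls
python3 - <<'E'
from workcell import bot, vision, workorder, boxes_of
import cv2,numpy as np
for c in("side","top"):
    im=vision.camera(c); cv2.imwrite(f"pics/{c}0.png",im[:,:,::-1])
    m=vision.camera_model(c); print(c,m["fov_y"],m["cx"],m["cy"],np.round(m["world_from_camera"],3).tolist())
    for t in("axle_jig","strap","stand","ring_pliers","tape_1","side_cutters","battery_1"):
        print(t,[(np.round(d["rect"]).tolist(),round(d["conf"],2)) for d in boxes_of(c,t)[:4]])
o=bot.get_obs();print({k:np.round(v,3).tolist() for k,v in o.items()})
E
```

```text
pics
side 46.37261084684514 321.79751008982197 241.39023854229785 [[0.818, -0.261, 0.513, -0.0], [-0.575, -0.351, 0.739, -0.731], [-0.012, -0.899, -0.437, 0.533], [0.0, 0.0, 0.0, 1.0]]
axle_jig [([278.0, 253.0, 67.0, 66.0], 0.87)]
strap [([268.0, 232.0, 38.0, 28.0], 0.76)]
stand [([379.0, 299.0, 59.0, 71.0], 0.66)]
ring_pliers [([380.0, 261.0, 21.0, 60.0], 0.75), ([187.0, 255.0, 48.0, 69.0], 0.72), ([323.0, 326.0, 52.0, 84.0], 0.59), ([279.0, 253.0, 68.0, 66.0], 0.37)]
tape_1 [([402.0, 270.0, 26.0, 24.0], 0.81)]
side_cutters [([457.0, 304.0, 68.0, 38.0], 0.71)]
battery_1 [([275.0, 313.0, 29.0, 13.0], 0.52)]
top 53.72719699793108 315.1070296473477 242.8789510331781 [[-0.026, -0.975, 0.222, 0.321], [-1.0, 0.026, -0.003, 0.0], [-0.003, -0.222, -0.975, 0.923], [0.0, 0.0, 0.0, 1.0]]
axle_jig [([256.0, 269.0, 70.0, 66.0], 0.75)]
strap [([237.0, 265.0, 24.0, 38.0], 0.52)]
stand [([377.0, 237.0, 62.0, 49.0], 0.59)]
ring_pliers [([419.0, 310.0, 48.0, 35.0], 0.68), ([229.0, 353.0, 44.0, 37.0], 0.63), ([381.0, 227.0, 44.0, 44.0], 0.57)]
tape_1 [([327.0, 174.0, 26.0, 27.0], 0.79), ([403.0, 171.0, 62.0, 23.0], 0.18)]
side_cutters [([404.0, 171.0, 65.0, 21.0], 0.87)]
battery_1 [([327.0, 311.0, 23.0, 21.0], 0.75)]
{'clock': 0.8, 'joint_pos': [1.17, 0.241, 0.005, 1.335, 0.0, 1.571], 'joint_vel': [-0.002, -0.0, -0.001, 0.0, -0.0, -0.0], 'tau': [0.0, -37.215, 25.268, 0.001, 0.0, 0.0], 'eef_pos': [0.195, 0.46, 0.231], 'tool_rot': [0.199, 0.98, 0.0, 0.0], 'ft_force': [-0.02, 0.235, 0.078], 'ft_torque': [0.001, 0.049, -0.01], 'grasp_force': 0.0, 'grip_width': 0.086}
```

View pics/side0.png

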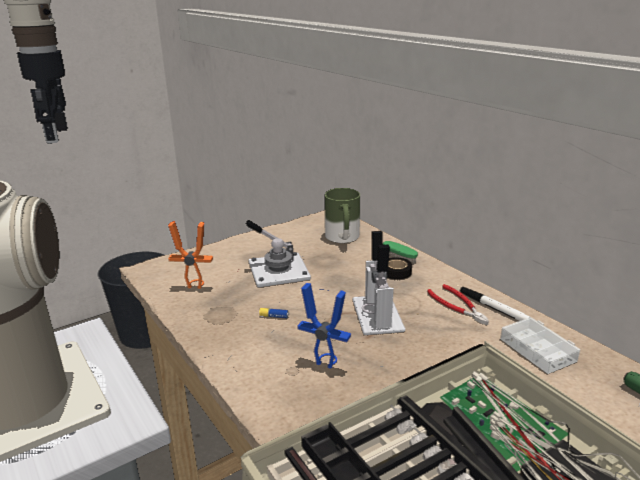

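View pics/top0.png

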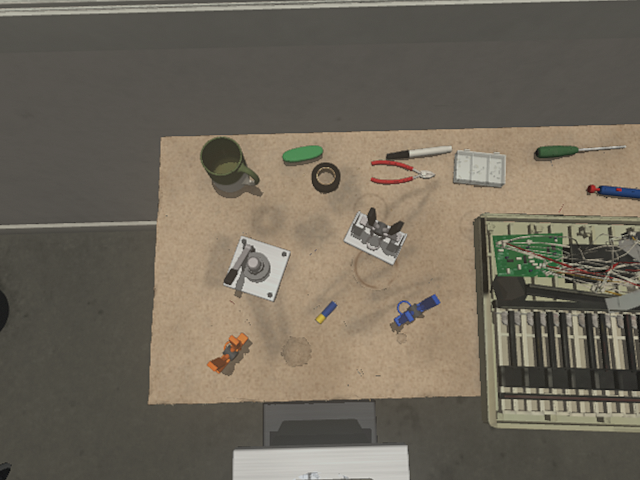

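Candidates for the pliers in the top view are orange (229,353), blue (419,310), and black-handled in the stand (380,227). I choose the black pair in the stand and check it in a close crop.

```bash
cat > h.py <<'E'
import numpy as np,cv2
from workcell import bot,vision,boxes_of
def cam(c):
    m=vision.camera_model(c);T=np.array(m["world_from_camera"]);f=240/np.tan(np.radians(m["fov_y"])/2);return T,f,m["cx"],m["cy"]
def at_z(c,u,v,z):
    T,f,cx,cy=cam(c);d=T[:3,:3]@[(u-cx)/f,(v-cy)/f,1];o=T[:3,3];return o+d*(z-o[2])/d[2]
def proj(c,p):
    T,f,cx,cy=cam(c);q=T[:3,:3].T@(np.array(p)-T[:3,3]);return cx+f*q[0]/q[2],cy+f*q[1]/q[2]
def crop(im,x,y,w,h,s):return cv2.resize(im[y:y+h,x:x+w],None,fx=s,fy=s,interpolation=cv2.INTER_CUBIC)
E
python3 - <<'E'
import cv2,numpy as np
from h import crop
s=cv2.imread("pics/side0.png");t=cv2.imread("pics/top0.png")
a=np.vstack([np.hstack([crop(t,210,230,100,75,4),crop(t,330,200,100,75,4)]),np.hstack([crop(s,230,210,100,75,4),crop(s,330,225,133,100,3)[:300,:400] if 0 else cv2.resize(s[225:340,310:463],(400,300),interpolation=cv2.INTER_CUBIC)])])
cv2.imwrite("pics/crop1.png",a)
E
```

```text
(no output)
```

View pics/crop1.png

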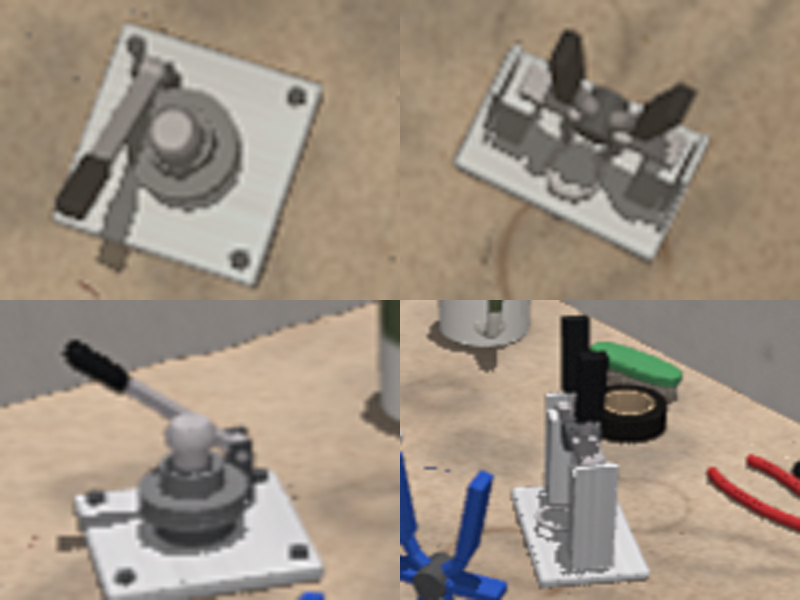

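The crop shows three things:
- **Jig (crop top-left):** the plate corners are at about (241,236), (290,251), (274,301) and (223,284). The strap is raised, with its black end at about (230,279).
- **Stand (crop top-right):** the corners are at about (360,211), (407,234), (394,265) and (344,241).
- **Pliers:** black-handled and standing upright in the stand, so the choice is confirmed.

Run:
```python
from h import *
J=[at_z("top",*p,.010)[:2] for p in [(241.2,236.2),(290.5,251.2),(273.7,301.2),(223.2,283.7)]]
S=[at_z("top",*p,.008)[:2] for p in [(360,211.2),(406.7,234.2),(393.7,265.5),(343.7,240.7)]]
for n,C in(("jig",J),("stand",S)):
    C=np.array(C);E=np.roll(C,-1,0)-C
    print(n,C.mean(0).round(4),"len",np.linalg.norm(E,axis=1).round(4),"ang",np.arctan2(E[:,1],E[:,0]).round(3))
print("side jig",at_z("side",280,268.8,.01).round(4),"stand",at_z("side",378.9,314.5,.008).round(4))
print("axle end top",at_z("top",254.5,263,.068).round(4),"side",at_z("side",277.5,239,.068).round(4))
# strap end: two-ray
print("grip end z .04-.1",[at_z("top",230,279,z).round(3).tolist() for z in(.06,.08,.1)],[at_z("side",255,229,z).round(3).tolist() for z in(.06,.08,.1)])
print("pivot top",at_z("top",380.5,225,.08).round(4))
```

```text
jig [0.4825 0.1125] len [0.1028 0.1031 0.1043 0.1   ] ang [-1.897  2.808  1.214 -0.348]
stand [ 0.5371 -0.1231] len [0.1035 0.0691 0.1094 0.0696] ang [-2.076  2.696  1.071 -0.53 ]
side jig [0.4783 0.1017 0.01  ] stand [ 0.5311 -0.1318  0.008 ]
axle end top [0.4812 0.1102 0.068 ] side [0.4833 0.1142 0.068 ]
grip end z .04-.1 [[0.454, 0.156, 0.06], [0.451, 0.153, 0.08], [0.448, 0.149, 0.1]] [[0.479, 0.196, 0.06], [0.459, 0.157, 0.08], [0.439, 0.118, 0.1]]
pivot top [ 0.544  -0.1231  0.08  ]
```

Request:
send_rows:
  motion: "1 -7 -4 0 0; 1 -14 -8 0 0; 1 -20 -11 0 0; 1 -25 -13.5 2 0; 1 -29 -16 4 0"

```text
clock: 1.3
eef_pos: [0.3501, 0.2645, 0.2127]
tool_rot: [0.199, 0.98, 0.001, 0.001]
ft_force: [1.6, 1.4, -0.8]
grip_width: 0.0123
grasp_force: 0.0
```

Request:
send_rows:
  motion: "1 -5 -2.5 2 0; 1 -9 -4.8 4 0; 1 -13 -6.8 7 0; 1 -13 -6.8 8 0; 1 -13 -6.8 8 0"

```text
clock: 1.8
eef_pos: [0.4408, 0.15, 0.1295]
tool_rot: [0.201, 0.98, -0.001, -0.002]
ft_force: [-0.4, -0.1, 0.5]
grip_width: -0.0003
grasp_force: 0.0
```

Run:
```python
from h import *
o=bot.get_obs();print(o["eef_pos"],o["ft_force"],o["grip_width"])
s=vision.camera("side");t=vision.camera("top")
cv2.imwrite("pics/crop2.png",np.hstack([crop(t[:,:,::-1],200,200,100,150,4),crop(s[:,:,::-1],230,150,100,150,4)]))
```

```text
[0.44075237 0.14997104 0.12953984] [-0.44244772 -0.13509457  0.52411672] -0.00025908045522184364
```

View pics/crop2.png

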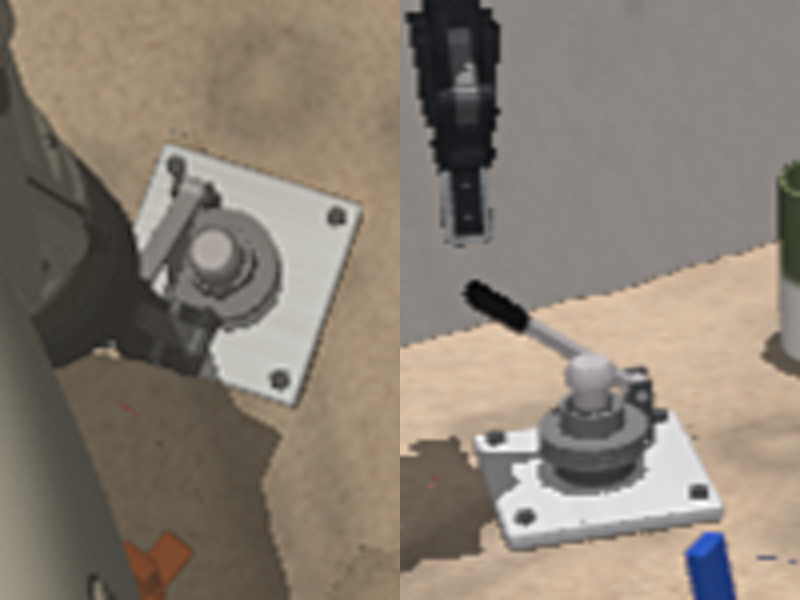

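The closed fingertips are at side (247,210), directly above the raised black grip at side (248–261,221–232).

Run:
```python
from h import *
p=bot.get_obs()["eef_pos"];print(proj("side",p))
R=np.array([[.9424,.3344],[-.3344,.9424]])
for ax in ([.482,.112],[.4805,.108]):
  for a in(.4,.5,.6,.7):
    print(ax,a,[np.round(proj("side",[*(np.array(ax)+R@[.028-L*np.cos(a),.024]),.038+L*np.sin(a)+.004]),1).tolist() for L in(.069,.103)])
```

```text
(np.float64(246.30557826256825), np.float64(207.07038707322124))
[0.482, 0.112] 0.4 [[257.0, 236.4], [240.4, 232.2]]
[0.482, 0.112] 0.5 [[258.3, 233.3], [242.3, 227.5]]
[0.482, 0.112] 0.6 [[260.0, 230.3], [244.8, 223.0]]
[0.482, 0.112] 0.7 [[262.0, 227.4], [247.8, 218.6]]
[0.4805, 0.108] 0.4 [[257.3, 237.3], [240.6, 233.1]]
[0.4805, 0.108] 0.5 [[258.7, 234.2], [242.6, 228.4]]
[0.4805, 0.108] 0.6 [[260.3, 231.2], [245.1, 223.8]]
[0.4805, 0.108] 0.7 [[262.3, 228.3], [248.1, 219.5]]
```

Request:
send_rows:
  motion: "1 -1 0.2 1.5 0; 1 -1 0.2 3 0; 1 -1 0.2 4 0; 1 -1 0.2 5 0; 1 -1 0.2 6 0"

```text
clock: 2.4
eef_pos: [0.4518, 0.1511, 0.0722]
tool_rot: [0.198, 0.98, 0.001, 0.001]
ft_force: [0.2, 0.3, 2.0]
grip_width: -0.0001
grasp_force: 0.6
```

Request:
send_rows:
  motion: "1 0 0 0.8 0; 1 0 0 1.5 0; 1 0 0 2 0; 1 0 0 2.4 0; 1 0 0 2.6 0"

```text
clock: 2.9
eef_pos: [0.4514, 0.1501, 0.0455]
tool_rot: [0.199, 0.98, -0.0, -0.0]
ft_force: [-0.8, -0.2, 1.5]
grip_width: -0.0001
grasp_force: 0.5
```

Request:
send_rows:
  motion: "1 0 0 0.2 0; 1 0 0 0.3 0; 1 0 0 0.4 0; 1 0 0 0.45 0; 1 0 0 0.45 0"

```text
clock: 3.4
eef_pos: [0.4517, 0.1501, 0.0428]
tool_rot: [0.199, 0.98, 0.0, 0.0]
ft_force: [-3.8, -0.7, 12.5]
grip_width: -0.0002
grasp_force: 5.7
```

Request:
send_rows:
  motion: "0 0 0 -4 0; -1 0 0 -9 0; -1 0 -3 -14 0; -1 -4 -7 -16 0; -1 -8 -11 -16 0.05"

```text
clock: 3.9
eef_pos: [0.4769, 0.0368, 0.2037]
tool_rot: [0.223, 0.975, 0.001, 0.004]
ft_force: [2.3, 0.5, 0.1]
grip_width: 0.0722
grasp_force: 0.0
```

Run:
```python
from h import *
t=vision.camera("top");s=vision.camera("side")
a=np.vstack([np.hstack([crop(t,210,230,100,75,4),crop(t,330,200,100,75,4)]),np.hstack([crop(s,230,210,100,75,4),cv2.resize(s[225:340,310:463],(400,300),interpolation=cv2.INTER_CUBIC)])])
cv2.imwrite("pics/crop3.png",a[:,:,::-1])
h=[at_z("top",u,v,.151)[:2] for u,v in((373,208.7),(402,222.5))];print(h,np.mean(h,0))
e=np.subtract(*h);print(np.linalg.norm(e),np.arctan2(e[1],e[0]))
```

```text
[array([ 0.55418179, -0.10157031]), array([ 0.52861293, -0.14918938])] [ 0.54139736 -0.12537984]
0.05404944065461733 1.0780307719389568
```

View pics/crop3.png

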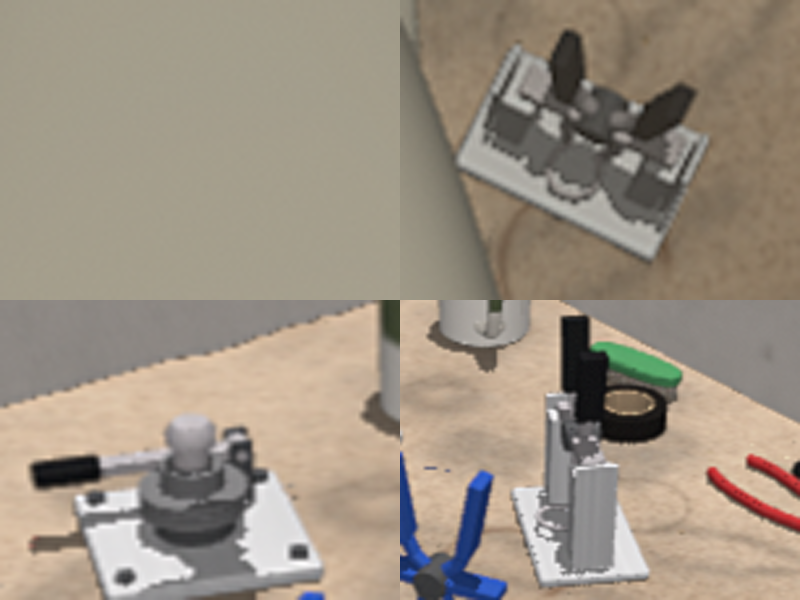

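The strap now lies level, with its black end at side (246,327). The pliers are still undisturbed in the stand.

Request:
send_rows:
  motion: "-1 -4 -4 0 0.045; -1 -8 -8 0 0.045; -1 -12 -11 0 0.045; -1 -12.7 -11.8 0 0.045; -1 -12.7 -11.8 0 0.045"

```text
clock: 4.5
eef_pos: [0.5384, -0.1273, 0.1986]
tool_rot: [0.247, 0.969, -0.0, 0.0]
ft_force: [-0.2, 0.1, -1.9]
grip_width: 0.0851
grasp_force: 0.0
```

Run:
```python
from h import *
o=bot.get_obs();print(o["eef_pos"],o["tool_rot"],o["grip_width"])
s=vision.camera("side");t=vision.camera("top")
cv2.imwrite("pics/crop4.png",np.hstack([crop(t,320,150,100,150,4),crop(s,330,190,100,150,4)])[:,:,::-1])
print(proj("side",o["eef_pos"]),proj("side",[.54,-.1245,.151]))
```

```text
[ 0.53843607 -0.12726942  0.1986356 ] [ 2.47455550e-01  9.68899177e-01 -3.65156726e-04  4.12707292e-05] 0.08512893150164946
(np.float64(384.591107292067), np.float64(208.09396551093457)) (np.float64(383.0961608683529), np.float64(235.00640055819818))
```

View pics/crop4.png

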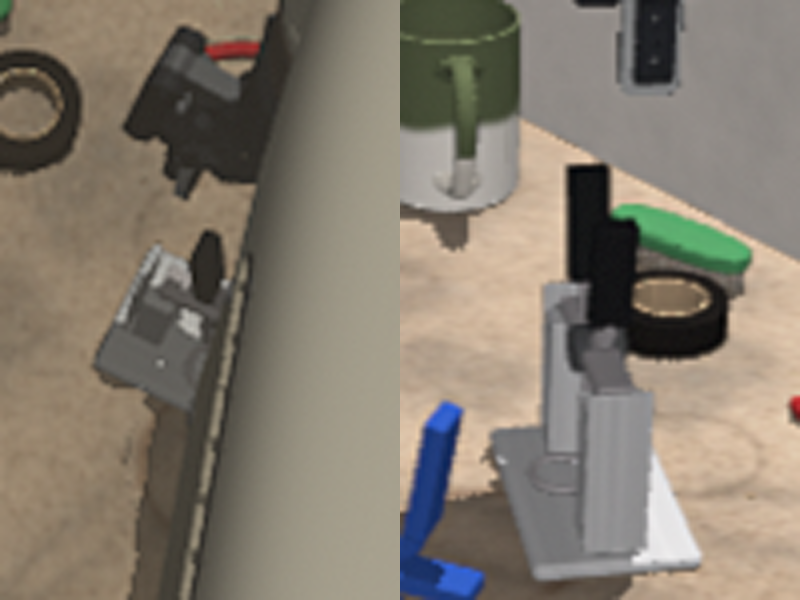

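Run:
```python
from h import *
p=np.array([.5384,-.1273,.1986]);ty=np.array([.479,.878,0]);tx=np.array([-.878,.479,0])
f=p-ty*.050
for dz in (0,.008,.013): print("near finger tip centre",proj("side",f+[0,0,dz]), [proj("side",f+[0,0,dz]+tx*q) for q in(-.011,.011)])
for c in([.54,-.1245],[.537,-.123],[.5355,-.1215]):
    print(c,[np.round(proj("side",[*(np.array(c)+k*.031*ty[:2]),.151]),1).tolist() for k in(1,-1)],[np.round(proj("top",[*(np.array(c)+k*.031*ty[:2]),.151]),1).tolist() for k in(1,-1)])
# side stand plate corners seen
for u,v in((352.5,299),(404.7,330),(363.7,333.5)): print(at_z("side",u,v,.008).round(4))
R=np.array([[np.cos(.497),np.sin(.497)],[-np.sin(.497),np.cos(.497)]])
for c in([.537,-.1231],): print([np.round(proj("side",[*(np.array(c)+R@q),.008]),1).tolist() for q in([-.035,.055],[-.035,-.055],[.035,-.055])])
```

```text
near finger tip centre (np.float64(391.8501707176619), np.float64(221.04684639501335)) [(np.float64(399.18195898415763), np.float64(220.62042325659024)), (np.float64(384.4994274789833), np.float64(221.47437197099103))]
near finger tip centre (np.float64(392.08149777035794), np.float64(216.04740843560393)) [(np.float64(399.44418952803005), np.float64(215.62564382850863)), (np.float64(384.69968992535195), np.float64(216.4702680890938))]
near finger tip centre (np.float64(392.2270810249639), np.float64(212.90106458671528)) [(np.float64(399.6092200933491), np.float64(212.48225991720776)), (np.float64(384.82572412693355), np.float64(213.3209595251433))]
[0.54, -0.1245] [[379.1, 227.0], [387.3, 243.5]] [[370.5, 208.4], [403.6, 224.4]]
[0.537, -0.123] [[377.1, 227.2], [385.2, 243.7]] [[369.7, 210.1], [402.9, 226.2]]
[0.5355, -0.1215] [[375.8, 227.1], [383.8, 243.6]] [[368.8, 211.0], [402.0, 227.1]]
[ 0.5256 -0.0665  0.008 ]
[ 0.5353 -0.1907  0.008 ]
[ 0.4759 -0.1593  0.008 ]
[[352.6, 295.8], [363.9, 331.3], [406.4, 327.9]]
```

Request:
send_rows:
  motion: "-1 0.25 0.3 2 0; -1 0.25 0.3 4.5 0; -1 0.25 0.3 7 0; -1 0.25 0.3 8.6 0; -1 0.25 0.3 8.8 0"

```text
clock: 5.1
eef_pos: [0.5344, -0.1183, 0.1092]
tool_rot: [0.244, 0.97, 0.0, -0.003]
ft_force: [-1.2, -0.1, 0.6]
grip_width: 0.0856
grasp_force: 0.0
```

Request:
send_rows:
  motion: "-0.1 0 0 0 0; -0.1 0 0 0 0; 0 0 0 0 0; 0.1 0 0 0 0; 0.2 0 0 0 0"

```text
clock: 5.6
eef_pos: [0.5391, -0.1211, 0.1158]
tool_rot: [0.245, 0.969, -0.0, 0.004]
ft_force: [-1.7, -0.1, 12.1]
grip_width: 0.035
grasp_force: 47.1
```

Request:
send_rows:
  motion: "1 0 0 -0.2 0; 1 0 0 -0.4 0; 1 0 0 -0.6 0; 1 0 0 -0.6 0; 1 0 0 -0.6 0"

```text
clock: 6.1
eef_pos: [0.5366, -0.1205, 0.1172]
tool_rot: [0.245, 0.969, 0.0, -0.0]
ft_force: [-0.1, 0.6, -1.6]
grip_width: 0.0344
grasp_force: 59.8
```

Request:
send_rows:
  motion: "1 0 0 -1 0; 1 0 0 -3 0; 1 0 0 -6 0; 1 0 0 -9 0; 1 0 0 -10 0"

```text
clock: 6.6
eef_pos: [0.5387, -0.121, 0.2215]
tool_rot: [0.245, 0.969, 0.0, 0.003]
ft_force: [-0.1, -1.1, -1.2]
grip_width: 0.0343
grasp_force: 60.0
```

Run:
```python
from h import *
o=bot.get_obs();print(o["eef_pos"],o["tool_rot"],o["grip_width"],o["ft_force"],o["ft_torque"])
s=vision.camera("side");t=vision.camera("top")
cv2.imwrite("pics/crop5.png",np.hstack([crop(t,320,150,100,150,4),crop(s,330,170,100,150,4)])[:,:,::-1])
p=o["eef_pos"]
for z in(.04,.1,.11): print(z,proj("side",p-[0,0,z]),proj("top",p-[0,0,z]))
```

```text
[ 0.53867588 -0.12103215  0.22150734] [2.45402109e-01 9.69415976e-01 8.88999885e-05 3.23447859e-03] 0.03426626229660767 [-0.11932207 -1.14127861 -1.17431317] [ 0.00181351 -0.03737244  0.02230244]
0.04 (np.float64(381.6966545221716), np.float64(216.91958488378145)) (np.float64(387.610498433981), np.float64(212.0419683524651))
0.1 (np.float64(380.42096756692473), np.float64(250.95225074927998)) (np.float64(382.61320346861845), np.float64(221.81468095016453))
0.11 (np.float64(380.21548901668893), np.float64(256.4339896774244)) (np.float64(381.8479717022958), np.float64(223.311168584922))
```

View pics/crop5.png

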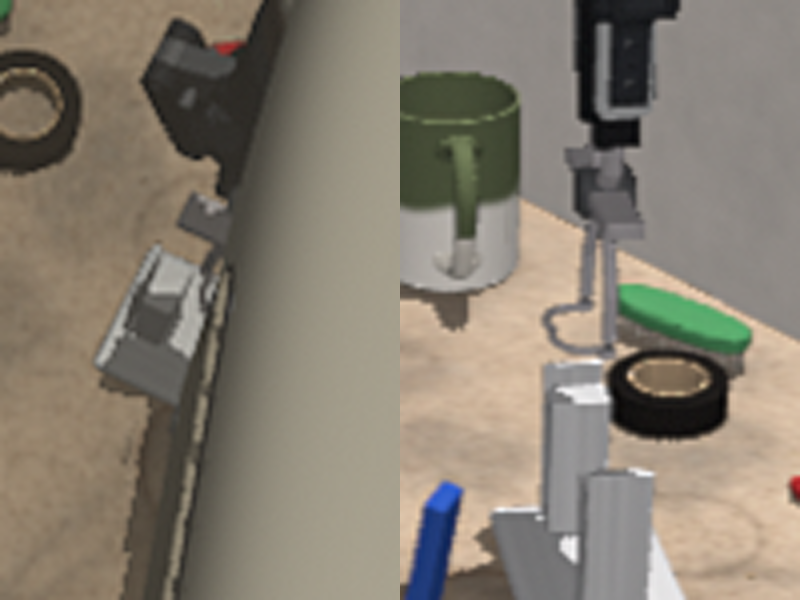

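The pliers hang upright out of the stand with the ring spread. In the side view the ring arc bulges left to (366,249) and the jaws are at about (382,250), so the pliers' -x is the tool's +x. Next I refine the axle position from the first pictures and the pliers' offset in the hand.

Run:
```python
from h import *
t=cv2.imread("pics/top0.png").astype(int);s=cv2.imread("pics/side0.png").astype(int)
print("top gray",*[f"{v}:"+" ".join(map(str,t[v,242:272].mean(1).astype(int))) for v in range(254,274)],sep="\n")
print("side",*[f"{v}:"+" ".join(map(str,s[v,264:292].mean(1).astype(int))) for v in range(235,256,2)],sep="\n")
a=np.array([.482,.112])
for z in(.068,.063,.060,.057): print(z,np.round(proj("side",[*a,z]),1),np.round(proj("top",[*a,z]),1))
c5=cv2.imread("pics/crop5.png")
p=np.array([.5387,-.1210,.2215]);tx=np.array([-.880,.475,0]);ty=np.array([.475,.880,0])
for dx in(-.003,0,.003):
  q=p+tx*dx-[0,0,.040]
  print(dx,"bar near bottom",[(np.round((np.array(proj("side",q-ty*.04+tx*k*.008-[0,0,.004]))-[330,170])*4)+[400,0]).tolist() for k in(-1,1)],
   "far top",[(np.round((np.array(proj("side",q+ty*.04+tx*k*.008+[0,0,.004]))-[330,170])*4)+[400,0]).tolist() for k in(-1,1)])
```

```text
top gray
254:127 129 131 135 122 79 87 119 123 123 122 121 121 120 120 120 119 119 118 119 127 152 185 198 194 194 194 191 190 190
255:129 130 133 127 96 65 95 126 124 122 122 122 121 121 121 121 122 121 120 119 118 120 148 184 196 195 194 193 193 193
256:130 131 132 114 71 69 96 126 117 106 105 106 112 116 117 117 116 122 122 121 121 118 121 148 182 197 192 192 193 193
257:131 133 123 87 69 91 112 108 100 111 130 130 126 112 102 109 119 113 110 122 121 121 118 121 147 181 195 192 192 192
258:132 132 108 69 72 95 112 109 138 157 164 163 162 149 118 100 110 123 125 124 122 122 121 118 120 164 202 195 193 192
259:132 119 82 72 74 86 113 143 168 171 169 170 172 170 152 115 100 121 127 120 122 122 122 121 117 142 185 200 196 194
260:126 96 69 75 75 91 137 168 171 168 167 169 168 170 171 144 98 110 125 116 113 123 121 122 119 119 162 203 196 195
261:114 74 74 75 77 100 147 171 166 166 167 167 167 168 174 154 100 96 110 126 122 125 123 122 121 117 133 178 199 195
262:91 71 77 74 82 118 155 173 168 167 166 165 167 168 173 154 102 90 82 112 115 102 124 122 122 121 112 154 203 196
263:72 75 7
[... 2163 characters left out ...]
119 87 60 75 100 113 115 117 117 114 105 83 68 115 128 108 122 119 86 62 53 48
253:154 153 130 120 94 95 81 79 83 111 90 69 68 77 112 95 111 128 110 84 67 61 113 130 131 129 109 74
255:143 130 125 128 129 114 80 65 70 74 77 79 80 82 81 79 77 74 73 72 63 59 103 125 128 129 130 107
0.068 [277.5 239.6] [253.5 262.6]
0.063 [277.6 241.9] [253.9 263.1]
0.06 [277.7 243.3] [254.1 263.4]
0.057 [277.8 244.7] [254.3 263.7]
-0.003 bar near bottom [[658.0, 237.0], [616.0, 240.0]] far top [[613.0, 139.0], [574.0, 141.0]]
0 bar near bottom [[650.0, 238.0], [608.0, 240.0]] far top [[605.0, 139.0], [567.0, 141.0]]
0.003 bar near bottom [[642.0, 238.0], [600.0, 241.0]] far top [[598.0, 139.0], [560.0, 142.0]]
```

Request:
send_rows:
  motion: "1 2 2 0 0; 1 5 6 0 0; 1 8 9 0 0; 1 11 12.5 0 0; 1 13.5 15.2 0 0"

```text
clock: 7.2
eef_pos: [0.4885, 0.0792, 0.2154]
tool_rot: [0.245, 0.97, -0.0, -0.002]
ft_force: [0.5, 1.1, -1.5]
grip_width: 0.034
grasp_force: 60.1
```

Request:
send_rows:
  motion: "1 1.5 1.5 0 0; 1 2.3 2.6 0.5 0; 1 2.3 2.6 1 0; 1 2.3 2.6 1.5 0; 1 2.3 2.6 1.5 0"

```text
clock: 7.7
eef_pos: [0.482, 0.1099, 0.2009]
tool_rot: [0.246, 0.969, -0.001, -0.001]
ft_force: [-0.1, 0.0, -2.1]
grip_width: 0.0341
grasp_force: 60.1
```

```bash
cat > look.py <<'E'
import sys
from h import *
n,x,y,w,h,k=sys.argv[1],*map(int,sys.argv[2:])
o=bot.get_obs();p=o["eef_pos"];print(p.round(4),o["tool_rot"].round(3),o["ft_force"].round(1),o["grip_width"].round(4))
s=vision.camera("side")
cv2.imwrite(f"pics/{n}_full.png",s[:,:,::-1]);cv2.imwrite(f"pics/{n}.png",crop(s,x,y,w,h,k)[:,:,::-1])
X,Y,Z,W=o["tool_rot"];tx=np.array([1-2*(Y*Y+Z*Z),2*(X*Y+Z*W),0]);ty=np.array([2*(X*Y-Z*W),1-2*(X*X+Z*Z),0])
a=np.array([.4817,.1133])
d=a-p[:2];print("axle in tool mm",(d@tx[:2]*1e3).round(1),(d@ty[:2]*1e3).round(1))
for dx in(0,.003,.005): print("eye if",dx,np.round((np.array(proj("side",p+tx*dx-[0,0,.1]))-[x,y])*k,1))
print("axle end",np.round((np.array(proj("side",[*a,.068]))-[x,y])*k,1),"+x/+y 3mm",np.round((np.array(proj("side",[*a,.068]+tx*.003))-[x,y])*k,1),np.round((np.array(proj("side",[*a,.068]+ty*.003))-[x,y])*k,1))
E
python3 look.py c6 230 170 90 100 6
```

```text
Traceback (most recent call last):
  File "look.py", line 4, in <module>
    o=bot.get_obs();p=o["eef_pos"];print(p.round(4),o["tool_rot"].round(3),o["ft_force"].round(1),o["grip_width"].round(4))
                                                                                                  ^^^^^^^^^^^^^^^^^^^^^
AttributeError: 'float' object has no attribute 'round'
```

```bash
sed -i 's/o\["grip_width"\].round(4)/o["grip_width"]/' look.py; python3 look.py c6 230 170 90 100 6
```

```text
[0.482  0.1099 0.2009] [ 0.246  0.969 -0.001 -0.001] [-0.1  0.  -2.1] 0.0341035524752079
axle in tool mm 1.9 2.9
eye if 0 [283.6 325.7]
eye if 0.003 [274.  326.3]
eye if 0.005 [267.7 326.6]
axle end [282.2 416.3] +x/+y 3mm [272.8 416.9] [281.8 412.3]
```

View pics/c6.png

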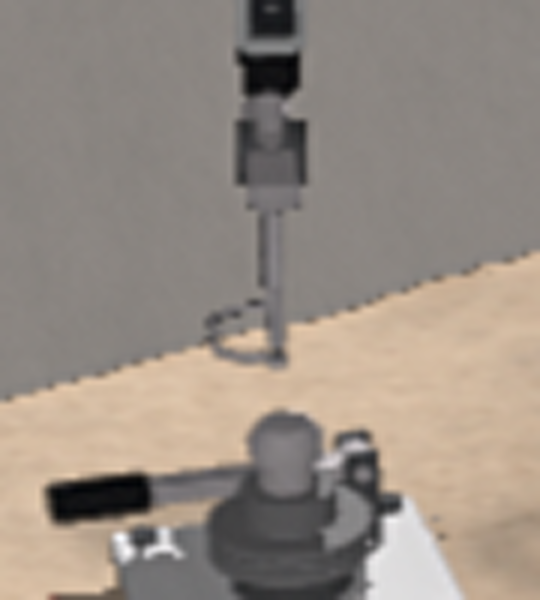

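Run:
```python
from h import *
o=bot.get_obs();p=np.array(o["eef_pos"]);tx=np.array([-.879,.477,0]);ty=np.array([.477,.879,0])
P=lambda v:np.round((np.array(proj("side",v))-[230,170])*6,1).tolist()
for n,y,z in(("tip -y pad end",-.022,0),("pad -y up .02",-.022,.02),("bar -y end bot",-.04,-.044),("bar -y top",-.04,-.036),("bar +y end top",.04,-.036),("jaw -y tip",-.019,-.1),("jaw +y tip",.019,-.1),("jaw-y up",-.018,-.06),("jaw+y up",.018,-.06)):
    print(n,P(p+ty*y+[0,0,z]))
print("ring left at eye-19",P(p+tx*.0202-[0,0,.1]), "axle axis",[P([.4817,.1133,z]) for z in(.068,.06,.046)])
s=cv2.imread("pics/c6_full.png").astype(int).mean(2).astype(int)
for v in (180,184,188,195,197,200,203,206,210,214,218,222,226,229): print(v,*s[v,262:288])
print("axle",*[f"\n{v}: "+" ".join(map(str,s[v,264:292])) for v in range(239,253,2)])
```

```text
tip -y pad end [271.9, 45.1]
pad -y up .02 [268.6, -19.7]
bar -y end bot [281.6, 206.0]
bar -y top [280.3, 180.8]
bar +y end top [269.3, 88.2]
jaw -y tip [287.2, 348.5]
jaw +y tip [281.7, 299.6]
jaw-y up [280.9, 227.7]
jaw+y up [275.9, 184.2]
ring left at eye-19 [220.0, 327.4] axle axis [[282.2, 416.3], [283.4, 438.8], [285.4, 477.8]]
180 133 132 133 135 135 136 137 92 33 11 16 15 13 12 12 12 6 28 119 138 136 134 133 135 134 135
184 133 134 133 133 135 135 136 138 82 20 12 16 29 25 18 9 14 53 119 133 132 133 134 135 135 135
188 134 135 134 133 134 135 137 137 110 96 102 109 112 112 106 138 142 136 133 133 133 132 134 134 134 133
195 134 135 135 135 135 137 136 92 65 76 86 88 88 88 88 93 90 67 60 121 138 134 134 135 134 134
197 132 133 133 135 135 137 137 89 63 87 96 96 97 94 95 95 96 75 61 120 137 135 134 134 134 134
200 135 134 134 133 132 135 134 92 67 85 96 98 98 99 97 98 97 91 72 116 135 135 134 135 135 135
203 133 134 133 132 132 132 133 134 135 113 111 118 118 119 118 116 115 109 126 134 134 135 135 134 135 134
206 134 133 134 134 134 132 132 133 135 136 134 93 105 128 119 128 
[... 774 characters left out ...]
186 183 185 188 188 188 
241: 191 189 185 183 184 185 185 164 119 99 101 102 101 100 100 101 104 102 111 143 180 189 182 177 161 152 143 168 
243: 187 188 186 186 188 188 172 123 105 114 122 128 131 130 127 125 120 113 104 128 174 141 84 110 137 157 120 111 
245: 187 186 186 184 183 185 186 139 110 118 124 127 129 130 128 125 119 111 101 121 174 170 167 145 125 113 101 80 
247: 183 177 149 144 138 133 128 116 104 111 120 124 125 124 123 121 116 106 136 179 199 198 155 87 49 59 75 62 
249: 97 97 95 96 99 102 89 69 65 94 110 116 122 125 123 120 114 100 75 115 132 126 117 84 60 103 123 106 
251: 119 119 120 121 121 99 74 66 66 80 106 118 121 121 122 119 110 87 72 120 133 111 126 122 87 64 56 50
```

The side view shows the pliers upright, with the near jaw tip at (275.6,229) and the axle head centred on column 277. The ring eye needs about -3 mm in tool x and, by the top camera, about +3 mm in tool y.

Request:
send_rows:
  motion: "1 -0.15 0.15 0 0; 1 -0.28 0.29 0.5 0; 1 -0.28 0.29 1 0; 1 -0.28 0.29 1 0; 1 -0.28 0.29 1 0"

```text
clock: 8.25
eef_pos: [0.4862, 0.1123, 0.1922]
tool_rot: [0.245, 0.969, -0.0, -0.0]
ft_force: [-0.5, -0.9, -1.7]
grip_width: 0.0341
grasp_force: 60.1
```

Run:
```python
from h import *
o=bot.get_obs();p=np.array(o["eef_pos"]);print(p.round(4),o["tool_rot"].round(3),o["ft_force"].round(1))
t=vision.camera("top");s=vision.camera("side")
cv2.imwrite("pics/t7_full.png",t[:,:,::-1]);cv2.imwrite("pics/s7_full.png",s[:,:,::-1])
cv2.imwrite("pics/t7.png",np.hstack([crop(t,195,215,100,100,4),crop(s,230,180,100,100,4)])[:,:,::-1])
tx=np.array([-.879,.477,0]);ty=np.array([.477,.879,0])
P=lambda v:np.round((np.array(proj("top",v))-[195,215])*4,1).tolist()
q=p+tx*.0035-[0,0,.04]
for y in(-.04,.04): print([P(q+ty*y+tx*k+[0,0,.004]) for k in(-.008,.008)])
print("eye",P(p+tx*.005-[0,0,.1]),"axle end",P([.4817,.1133,.068]))
```

```text
[0.4862 0.1123 0.1922] [ 0.245  0.969 -0.    -0.   ] [-0.5 -0.9 -1.7]
[[296.1, 175.4], [277.7, 209.5]]
[[126.9, 89.8], [108.0, 123.2]]
eye [221.2, 181.2] axle end [231.3, 191.2]
```

View pics/t7.png

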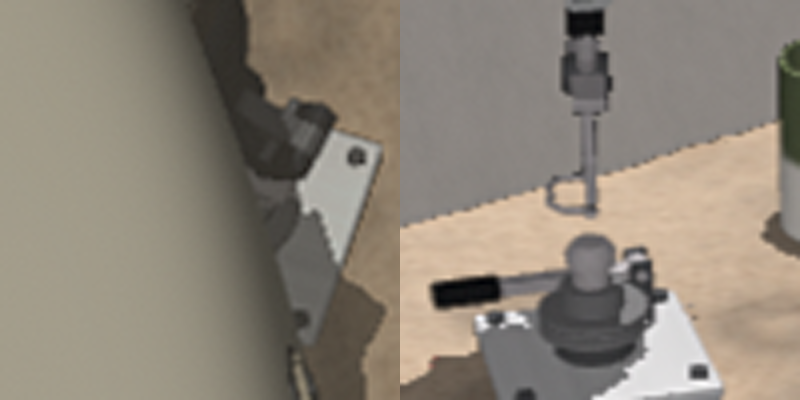

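The top view shows only the bar's -y end at crop (298,187), which agrees with the prediction to about 2 mm. The side view shows the ring above the axle. I measure the columns numerically.

Run:
```python
from h import *
p=np.array(bot.get_obs()["eef_pos"]);tx=np.array([-.879,.477,0]);ty=np.array([.477,.879,0])
s=cv2.imread("pics/s7_full.png").astype(int).mean(2).astype(int)
for v in (205,206,207,208,212,216,220,224,226,228,230,232,233,234): print(v,*s[v,262:290])
print("axle",*[f"\n{v}: "+" ".join(map(str,s[v,264:292])) for v in range(237,252,2)])
P=lambda v:np.round(proj("side",v),1).tolist()
for dx in(0,.004):print(dx,"bar-y bot",P(p+ty*-.04+tx*dx-[0,0,.044]),"jaw-y",P(p+ty*-.019+tx*dx-[0,0,.1]),"jaw+y",P(p+ty*.019+tx*dx-[0,0,.1]))
t=cv2.imread("pics/t7_full.png").astype(int).mean(2).astype(int)
print(*[f"\n{v}: "+" ".join(map(str,t[v,255:282])) for v in range(255,272)])
```

```text
205 134 133 133 134 133 132 132 133 136 136 135 127 124 123 123 121 121 120 120 93 121 136 136 134 134 136 135 135
206 134 133 134 134 134 133 133 133 134 135 135 124 119 120 122 122 120 119 117 89 119 135 136 133 134 135 134 134
207 134 134 134 135 135 134 134 133 135 134 133 115 107 111 116 117 112 108 114 98 120 135 136 134 134 136 135 135
208 135 134 134 135 134 133 134 134 134 133 132 94 79 93 109 110 88 76 119 134 135 135 134 135 134 135 135 135
212 134 135 135 135 134 133 132 131 132 133 134 136 134 116 120 124 82 116 134 134 134 133 134 133 133 134 135 135
216 133 134 134 135 133 134 134 133 132 133 133 135 134 112 116 128 96 118 135 135 134 134 133 133 134 134 133 134
220 134 133 133 132 133 134 134 133 133 132 134 135 135 112 114 129 119 127 132 134 133 133 132 131 133 132 124 130
224 132 132 132 134 134 127 87 95 116 121 124 128 130 117 112 118 114 173 193 190 190 192 193 192 189 184 182 182
226 131 126 137 142 116 92 129 178 193 193 191 191 193 189 143 116 112 167 191 193 191 189 190 192 191 190 188 187
228 188 185 190 195 155 108 131 176 187 185 186 186 187 187 140 114 1
[... 2519 characters left out ...]
171 172 172 172 173 172 
265: 78 74 69 67 72 78 75 77 79 77 78 67 63 61 74 137 179 172 171 171 171 172 172 172 172 171 172 
266: 79 74 70 69 72 76 75 76 68 67 69 67 66 64 59 128 182 176 177 175 172 172 171 171 171 171 172 
267: 80 75 72 69 70 69 66 64 60 67 66 67 67 65 62 133 191 166 126 150 178 173 172 171 171 172 172 
268: 81 75 72 70 69 69 64 55 63 70 66 68 67 63 62 103 138 118 82 103 152 178 173 172 172 172 172 
269: 83 79 74 71 69 67 59 59 68 68 68 69 67 64 74 91 91 90 90 84 130 180 174 174 173 173 173 
270: 84 78 75 71 70 65 62 67 70 68 68 68 65 61 76 98 96 95 94 89 134 181 174 172 173 174 176 
271: 84 80 75 72 70 68 67 68 68 67 67 67 66 68 86 97 95 95 95 91 105 151 176 173 171 172 176
```

Request:
send_rows:
  motion: "1 0 0 0.6 0; 1 0 0 1.2 0; 1 0 0 1.7 0; 1 0 0 2.1 0; 1 0 0 2.3 0"

```text
clock: 8.85
eef_pos: [0.486, 0.1123, 0.1688]
tool_rot: [0.245, 0.969, -0.0, -0.0]
ft_force: [-0.7, -0.4, -0.9]
grip_width: 0.0341
grasp_force: 60.1
```

Request:
send_rows:
  motion: "1 0 0 0.3 0; 1 0 0 0.5 0; 1 0 0 0.7 0; 1 0 0 0.9 0; 1 0 0 0.9 0"

```text
clock: 9.35
eef_pos: [0.4863, 0.1123, 0.1603]
tool_rot: [0.245, 0.969, -0.0, -0.0]
ft_force: [-0.4, -0.6, -1.9]
grip_width: 0.0341
grasp_force: 60.1
```

Request:
send_rows:
  motion: "1 0 0 0.2 0; 1 0 0 0.4 0; 1 0 0 0.6 0; 1 0 0 0.85 0; 1 0 0 0.85 0"

```text
clock: 9.85
eef_pos: [0.4861, 0.1123, 0.1516]
tool_rot: [0.245, 0.969, -0.0, -0.0]
ft_force: [-1.4, -0.2, -0.9]
grip_width: 0.0344
grasp_force: 60.1
```

Run:
```python
from h import *
o=bot.get_obs();p=np.array(o["eef_pos"]);print(p.round(4),o["tool_rot"].round(4),o["ft_force"].round(1),o["ft_torque"].round(3))
s=vision.camera("side")
cv2.imwrite("pics/s8_full.png",s[:,:,::-1]);cv2.imwrite("pics/s8.png",crop(s,252,225,52,40,15)[:,:,::-1])
tx=np.array([-.879,.477,0]);ty=np.array([.477,.879,0]);e=p+tx*.0052-[0,0,.1003]
P=lambda v:np.round((np.array(proj("side",v))-[252,225]+.5)*15-.5).tolist()
print("eye",P(e),"ring -y,+y,back",P(e-ty*.017),P(e+ty*.017),P(e+tx*.017))
a=np.array([.4817,.1133])
for z in(.068,.057,.0515,.046):print(z,P([*a,z]))
```

```text
[0.4861 0.1123 0.1516] [ 2.454e-01  9.694e-01 -2.000e-04 -3.000e-04] [-1.4 -0.2 -0.9] [0.016 0.016 0.032]
eye [382.0, 336.0] ring -y,+y,back [388.0, 395.0] [376.0, 279.0] [249.0, 344.0]
0.068 [382.0, 223.0]
0.057 [387.0, 300.0]
0.0515 [389.0, 338.0]
0.046 [391.0, 377.0]
```

View pics/s8.png

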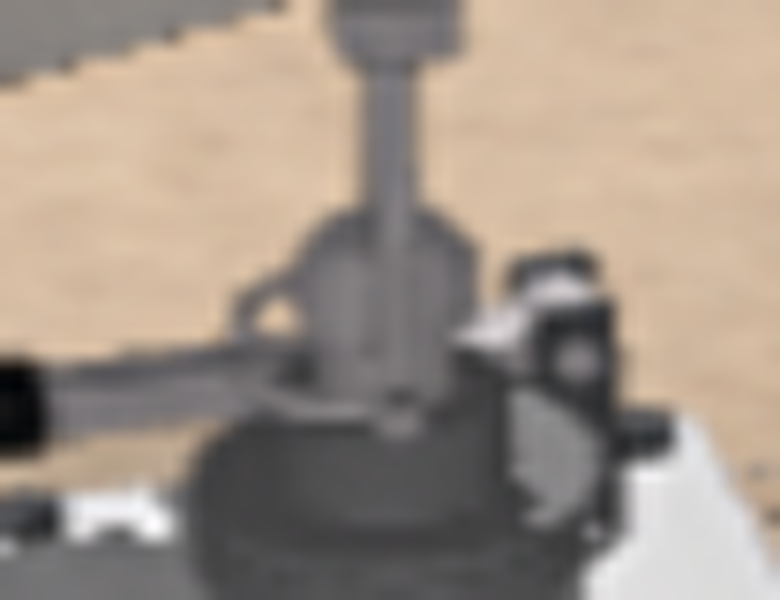

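The ring sits round the groove. The near jaw tip is at crop (400,425), the back of the ring at (235,310), and the axle head spans columns 300–475. The eye looks about 0.7 mm too far along tool +x, so I correct that and let it settle.

Request:
send_rows:
  motion: "1 -0.07 0 0 0; 1 -0.07 0 0 0; 1 -0.07 0 0 0; 1 -0.07 0 0 0; 1 -0.07 0 0 0"

```text
clock: 10.4
eef_pos: [0.487, 0.112, 0.1521]
tool_rot: [0.245, 0.969, 0.0, 0.0]
ft_force: [-0.3, 0.6, -2.3]
grip_width: 0.034
grasp_force: 60.1
```

Run:
```python
from h import *
p=[];f=[];w=[];S=[]
for i in range(4):
    S.append(vision.camera("side").astype(float).mean(2));o=bot.get_obs();p.append(o["eef_pos"]);f.append(o["ft_force"]);w.append(o["grip_width"])
print(np.round(np.mean(p,0),4),np.round(np.mean(f,0),2),np.mean(w),o["clock"])
s=np.mean(S,0).astype(int)
for v in(230,233,236,243,244,245,246,247,248,249,250,251,252,253,254):print(v,*s[v,264:290])
P=np.mean(p,0);tx=np.array([-.879,.477,0]);ty=np.array([.477,.879,0]);e=P+tx*.0052-[0,0,.1003]
for a in (-90,-70,-50,-30,0,30): r=np.radians(a);print(a,np.round(proj("side",e+.01725*(np.cos(r)*tx+np.sin(r)*ty)),1))
```

```text
[0.487 0.112 0.152] [-0.59 -0.06 -1.72] 0.0341447375520052 10.6
230 188 188 186 185 186 187 186 186 185 186 190 192 145 117 126 121 176 195 193 190 188 189 190 190 187 188
233 186 186 187 189 191 192 193 190 187 184 185 185 135 111 127 121 168 186 183 180 182 185 186 185 185 187
236 184 187 189 190 192 193 194 193 192 192 192 190 147 117 129 122 142 182 191 189 188 189 190 190 189 190
243 188 188 188 190 185 154 117 99 105 117 123 129 131 118 119 118 103 108 105 116 171 142 84 111 138 158
244 184 186 188 185 145 107 111 107 109 119 124 128 132 117 119 118 104 109 105 115 169 143 120 162 191 200
245 188 188 188 170 120 109 167 141 112 119 125 128 131 117 118 118 106 107 102 115 172 171 169 145 125 113
246 191 190 183 155 116 121 168 156 122 117 124 127 128 115 117 119 106 104 106 141 188 202 193 121 59 51
247 184 179 151 132 108 99 103 110 104 111 120 126 126 115 118 119 105 102 123 175 202 201 158 87 49 59
248 117 105 94 92 92 91 91 83 81 97 110 118 124 115 119 120 107 98 79 80 115 126 122 82 56 95
249 98 97 96 97 101 99 89 70 64 93 110 116 122 116 117 117 106 99 72 59 65 85 108 84 61 105
250 119 121 123 121 118 113 101 84 78 99 116 119 121 113 97 92 92 94 78 66 63 59 78 72 54 66
251 119 120 121 121 113 109 115 119 122 127 135 134 127 115 93 84 95 88 72 66 64 68 122 124 88 64
252 121 125 124 117 103 80 75 87 99 118 122 121 129 121 121 120 101 76 67 66 66 67 121 138 134 113
253 140 139 120 87 68 63 63 69 71 69 70 69 72 84 114 121 97 77 73 73 69 65 120 137 136 135
254 159 117 77 65 64 64 66 71 74 76 79 79 78 79 82 85 81 79 77 75 69 66 117 135 135 135
-90 [277.8 250.7]
-70 [274.7 250.6]
-50 [271.9 250.1]
-30 [269.8 249.1]
0 [268.5 247.2]
30 [269.5 245.2]
```

```bash
python3 -c "
from workcell import workorder
print(workorder.job_done())"
```

```text
the job is handed in; nothing more can be done
None
```

I handed the job in at about 10.6 s, but no verdict came back: the strap is down on the wheel, and the squeezed pliers hold the spread ring round the middle of the groove. Height and sideways centring measured within about 0.5 mm, centring along the side camera's line of sight is good only to about 2 mm, and the force readings showed no contact.

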